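# Make up two plant culture kits

### The job

Make up the two culture kits on the bench. The three-cell tray gets the tall lidded jar, the slim vial and one petri dish, with the vial in the middle cell; the two-cell tray gets the squat lidded jar and the other petri dish: one thing to a cell, each standing upright and flat on the floor of its cell. It is glass, so set each thing down rather than drop it, and leave the empty open jar, the spirit lamp and the glass of forceps where they are.

Things in the scene. Friction and masses are not known exactly. Their poses are not given: they have to be found in the camera images.
- long_tray: Shallow open tray of THREE cells, 274 x 94 mm outside. Bare aluminium, fixed to the bench. Square cells, each 86 x 86 mm inside, in one row along the tray's x axis (90 mm from cell to cell), separated and surrounded by walls 4 mm thick whose tops are 10 mm above the bench; the cell floor is 3 mm above the bench. Origin: centre of the underside, at bench height; z up, y across the tray. Cell centres at x = -90, 0 and +90 mm, y = 0.
- short_tray: Shallow open tray of TWO cells, 184 x 94 mm outside. Bare aluminium, fixed to the bench. Square cells, each 86 x 86 mm inside, in one row along the tray's x axis (90 mm from cell to cell), separated and surrounded by walls 4 mm thick whose tops are 10 mm above the bench; the cell floor is 3 mm above the bench. Origin: centre of the underside, at bench height; z up, y across the tray. Cell centres at x = -45 and +45 mm, y = 0.
- tall_jar: Tall closed glass culture jar, white lid, pale medium and a plantlet inside: diameter 58 mm, 100 mm high (lid: top 14 mm, diameter 56 mm), about 200 g. Smooth straight side, one solid piece. Origin: centre of its underside, z up, stands upright on the bench; round, so its yaw means nothing.
- squat_jar: Squat closed glass culture jar, white lid, wider and half as high as the tall one: diameter 66 mm, 50 mm high (lid: top 14 mm, diameter 64 mm), about 160 g. One solid piece. Origin: centre of its underside, z up, stands upright on the bench; round, so its yaw means nothing.
- dish_a: One of two identical closed glass petri dishes, diameter 60 mm (58 mm below the lid, which is the upper 10 mm), 18 mm high, about 50 g, a flat disc of pale medium inside; the lid is stuck on, so it moves as one solid piece. The two dishes are interchangeable. Origin: centre of its underside, z up, stands upright on the bench; round, so its yaw means nothing.
- dish_b: One of two identical closed glass petri dishes, diameter 60 mm (58 mm below the lid, which is the upper 10 mm), 18 mm high, about 50 g, a flat disc of pale medium inside; the lid is stuck on, so it moves as one solid piece. The two dishes are interchangeable. Origin: centre of its underside, z up, stands upright on the bench; round, so its yaw means nothing.
- vial: Slim glass vial with a white cap: diameter 28 mm, 75 mm high (cap: top 15 mm, diameter 27 mm), about 50 g. One solid piece. Origin: centre of its underside, z up, stands upright on the bench; round, so its yaw means nothing.
- open_jar: Empty glass jar WITHOUT a lid, loose: diameter 58 mm, 70 mm high. Not part of a kit; it stays where it is. Origin: centre of its underside, z up, stands upright on the bench; round, so its yaw means nothing.
- spirit_lamp: Loose glass spirit lamp with a brass collar and a wick, widest 76 mm, 86 mm high, at the far edge of the work. Not part of a kit; it stays where it is. Origin: centre of its underside, z up.
- forceps_glass: Loose heavy open glass holding steel forceps, diameter 72 mm, 85 mm high, the forceps reaching 140 mm, at the far edge of the work. Not part of a kit; it stays where it is. Origin: centre of its underside, z up.
Not all that is in view belongs to the job. Leave any purple look-alike of the vial alone. Leave any green look-alike of the squat_jar alone.

How it is judged:
At the end, for the whole second after the job is handed in: Three-cell tray: vial in the middle, tall jar and one dish at the ends; two-cell tray: squat jar and other dish; one to a cell, within 31 mm of its centre each way and 3 mm of its floor, upright within 0.08 rad, released, at rest; open jar, lamp, forceps glass within 20 mm of their start (x of vial in the frame of long_tray between -0.031 and 0.031 m and y of vial in the frame of long_tray between -0.031 and 0.031 m and ((x of tall_jar in the frame of long_tray between -0.121 and -0.059 m and y of tall_jar in the frame of long_tray between -0.031 and 0.031 m) or (x of tall_jar in the frame of long_tray between 0.059 and 0.121 m and y of tall_jar in the frame of long_tray between -0.031 and 0.031 m)) and ((x of squat_jar in the frame of short_tray between -0.076 and -0.014 m and y of squat_jar in the frame of short_tray between -0.031 and 0.031 m) or (x of squat_jar in the frame of short_tray between 0.014 and 0.076 m and y of squat_jar in the frame of short_tray between -0.031 and 0.031 m)) and ((((x of dish_a in the frame of long_tray between -0.121 and -0.059 m and y of dish_a in the frame of long_tray between -0.031 and 0.031 m) or (x of dish_a in the frame of long_tray between 0.059 and 0.121 m and y of dish_a in the frame of long_tray between -0.031 and 0.031 m)) and ((x of dish_b in the frame of short_tray between -0.076 and -0.014 m and y of dish_b in the frame of short_tray between -0.031 and 0.031 m) or (x of dish_b in the frame of short_tray between 0.014 and 0.076 m and y of dish_b in the frame of short_tray between -0.031 and 0.031 m))) or (((x of dish_b in the frame of long_tray between -0.121 and -0.059 m and y of dish_b in the frame of long_tray between -0.031 and 0.031 m) or (x of dish_b in the frame of long_tray between 0.059 and 0.121 m and y of dish_b in the frame of long_tray between -0.031 and 0.031 m)) and ((x of dish_a in the frame of short_tray between -0.076 and -0.014 m and y of dish_a in the frame of short_tray between -0.031 and 0.031 m) or (x of dish_a in the frame of short_tray between 0.014 and 0.076 m and y of dish_a in the frame of short_tray between -0.031 and 0.031 m)))) and height (world z) of each of tall_jar, squat_jar, dish_a, dish_b, vial below 0.006 m and angle between each of tall_jar, squat_jar, dish_a, dish_b, vial's own z axis and vertical below 0.08 rad and linear speed of each of tall_jar, squat_jar, dish_a, dish_b, vial below 0.02 m/s and distance of each of open_jar, spirit_lamp, forceps_glass from where it was at the start of the episode below 0.02 m); the robot touches nothing.
It fails at once if the empty open jar is knocked out of place (more than 20 mm) or over (distance of open_jar from where it was at the start of the episode above 0.02 m or angle between open_jar's own z axis and vertical above 0.3 rad).
It fails at once if the spirit lamp is knocked out of place (more than 20 mm) or over (distance of spirit_lamp from where it was at the start of the episode above 0.02 m or angle between spirit_lamp's own z axis and vertical above 0.3 rad).
It fails at once if the glass of forceps is knocked out of place (more than 20 mm) or over (distance of forceps_glass from where it was at the start of the episode above 0.02 m or angle between forceps_glass's own z axis and vertical above 0.3 rad).
It fails at once if a jar, vial or dish is dropped from more than about 25 mm or thrown ((linear speed of tall_jar above 0.7 m/s and contact force between the fingers and tall_jar below 0.01 N) or (linear speed of squat_jar above 0.7 m/s and contact force between the fingers and squat_jar below 0.01 N) or (linear speed of dish_a above 0.7 m/s and contact force between the fingers and dish_a below 0.01 N) or (linear speed of dish_b above 0.7 m/s and contact force between the fingers and dish_b below 0.01 N) or (linear speed of vial above 0.7 m/s and contact force between the fingers and vial below 0.01 N)).
It also fails if it takes over 128 s, if anything falls off the work surface, if the arm or the gripper's body presses on something with over 40 N, if the wrist force passes 120 N, or if a joint passes its speed limit or range.

### The arm

A 7-joint arm with a two-finger parallel gripper is mounted at the origin on the work surface. World frame = base frame: x ahead of the robot, y to its left, z up, the work surface at z = 0. Lengths are in m, angles in rad, forces in N, time in s.
With the tool pointing down it reaches from about 0.425 to 0.925 m from the base axis. Payload 6.8 kg.
Tool frame: the origin (TCP) lies between the finger pads; the fingertips stand 11 mm ahead of it and the grasp point (between the pads) lies 8 mm behind it; z points along the fingers, y is the line along which they close (so a half turn about z gives the same grasp; the last joint's range is limited). The gripper opens to 85 mm and grips with 20 to 120 N. Pads are 22 mm wide; open, the fingers measure 114 mm over their backs; the gripper's body (76 mm by 85 mm) begins 54 mm behind the grasp point. The pads swing forward as they close: fully open they stand 13 mm farther back than shut.
Start: joints at [1.225, 0.477, 0.022, 1.555, -0.011, 1.109, -0.083], TCP at [0.159, -0.656, 0.242] pointing down, gripper open.
Joint ranges: [-2.96, 2.96], [-0.34, 2.1], [-1.41, 1.46], [0.24, 2.44], [-1.37, 4.51], [0.17, 1.92], [-2.96, 2.96]. Speed limits (rad/s): [2.39, 2.39, 3.14, 3.14, 3.14, 3.14, 3.14].

### API

Orientations are given as a rotation vector (axis times angle).
In Python, from bench import r gives the robot as it stands.
- The arm moves only by the tool send_rows, never from a script. Its argument "deltas" is a list of rows, each an object of numbers: "dx", "dy", "dz": the shift along the world's x, y, z in mm; "rx", "ry", "rz": the turn, a rotation vector about the world's x, y, z in degrees. A call has 1 to 5 rows; each row is the pose to reach, as a shift and turn from the pose commanded when the call began; what a row does not reach only later rows make up. A row lasts 1/12 s, in which the tool goes at most 41.7 mm and 7.16 degrees, less where a joint would pass 70% of its speed; a pose out of reach is approached as far as the arm can. A call with a gripper value outside its range is refused whole. "jaw" is the finger opening in mm, from 0 to 85.4, set as the call begins (left out, the last holds). The fingers move at their own pace and stop on an object; "newtons" is the grip in N (left out, the last holds). Time passes only in rows, so rows that repeat a pose let the fingers close. It gives the time, the measured TCP pose, the force, the opening and the grip force at its end, in the units of the state.
- r.get_obs(): the state, without advancing time (a new reading comes with each control period).
- r.grab_frame(name): name is "scene" or "top" or "wrist"; returns a dict with "frame" (400x640x3 uint8, blue, green, red), "z_map" (400x640 float32, m along the optical axis (not along the pixel's ray), 0 where there is no reading), "vertical_fov" (degrees; the focal length in pixels is half the picture's height over the tangent of half this angle, whatever the lens; pixels are square), "cx", "cy" (the principal point, pixels), "xyz" and "orientation" of the camera in the world. Camera axes: x right, y down, z forward; pixel columns grow to the right and rows downward; lengths in m; the calibration is good to about 2 mm. A picture is of the moment at which its call begins.
- r.hand_in(): hands the job in; it is judged then, once.
The state is a dict: "clock": time; "joints": joint angles; "qvel": joint speeds; "tau": joint torques, N m; "tcp_pos": TCP position; "orientation": TCP orientation; "contact_force": force on the tool from outside, world axes, zero at the start; "moment": the same for the moment, N m; "grip_width": finger opening in m; "gripper_force": force on a finger pad.
Only numpy, scipy, OpenCV 4.12 (cv2) and the standard library are available. Lean on these libraries where they do the work, as an engineer would, in place of code of your own. Each camera call takes 0.05 s, during which the arm holds its last target. There are 200 camera calls.

## Working session

There is one attempt and no reset: what is moved stays moved. The work goes in short steps, Python scripts to look and compute and a tool call to move; the robot and the scene stay as the last step left them, time stands still between calls to the robot, and variables do not carry over. Pictures are saved under pics/ and viewed, at most 14 in all, crops included, and the job is handed in when it is done.

Besides the shell and the picture viewer there is one more tool, called after ">>>" as name(argument=value, ...), one argument or row to a line, values as JSON. send_rows: Moves the arm, as the interface text tells. Its arguments: {"type":"object","properties":{"deltas":{"type":"array","items":{"type":"object","properties":{"dx":{"type":"number"},"dy":{"type":"number"},"dz":{"type":"number"},"rx":{"type":"number"},"ry":{"type":"number"},"rz":{"type":"number"}}}},"jaw":{"type":"number"},"newtons":{"type":"number"}},"required":["deltas"]}

```bash
mkdir -p pics; cat > h.py <<'E'
import numpy as np, cv2
from scipy.spatial.transform import Rotation as R
from bench import r
def grab(n):
    f=r.grab_frame(n); h=f["frame"].shape[0]
    f["F"]=h/2/np.tan(np.radians(f["vertical_fov"])/2)
    o=np.array(f["orientation"]); f["R"]=R.from_rotvec(o).as_matrix() if o.size==3 else o.reshape(3,3)
    return f
def ray(f,u,v,z):
    d=f["R"]@np.array([(u-f["cx"])/f["F"],(v-f["cy"])/f["F"],1]); p=np.array(f["xyz"])
    return p+d*(z-p[2])/d[2]
def cloud(f):
    Z=f["z_map"]; v,u=np.indices(Z.shape)
    P=np.stack([(u-f["cx"])/f["F"]*Z,(v-f["cy"])/f["F"]*Z,Z],-1)@f["R"].T+np.array(f["xyz"])
    P[Z<=0]=np.nan
    return P
E
python3 - <<'E'
from h import *
for n in("top","scene"):
    f=grab(n); cv2.imwrite(f"pics/{n}0.png",f["frame"]); print(n,f["xyz"],f["R"].round(3).tolist(),f["F"])
o=r.get_obs();print(o)
E
```

```text
top [ 0.33500154 -0.00192502  1.08641138] [[-0.066, -0.977, 0.201], [-0.998, 0.066, -0.008], [-0.006, -0.201, -0.98]] 416.52856538787273
scene [0.92796945 0.2026669  0.78728058] [[-0.454, 0.781, -0.429], [0.891, 0.391, -0.231], [-0.013, -0.487, -0.873]] 374.10385395067345
{'clock': 0.1, 'joints': array([ 1.22494914,  0.47772876,  0.02234918,  1.55634475, -0.01150312,
        1.10930346, -0.08312256]), 'qvel': array([-0.00153207, -0.00092425,  0.00050528, -0.00047985, -0.00022334,
        0.0005937 ,  0.00107884]), 'tau': array([ 4.05095067e-03, -5.97760499e+01,  1.61377285e+00, -2.81954920e+01,
        1.28530574e-02,  5.10197977e-03,  2.77205663e-05]), 'tcp_pos': array([ 0.1588382 , -0.6555159 ,  0.24141876]), 'orientation': array([-3.11780955e+00, -3.72365645e-01,  4.96112001e-04]), 'contact_force': array([ 0.052404  , -0.69402117, -0.60663889]), 'moment': array([ 0.03189449,  0.00966492, -0.03661036]), 'gripper_force': 0.0, 'grip_width': 0.08564550678885428}
```

View pics/top0.png

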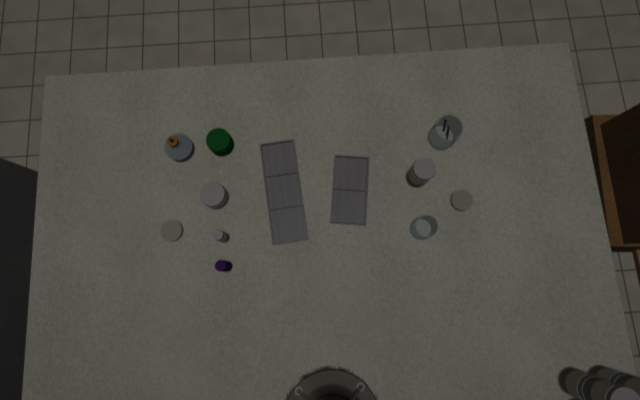

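View pics/scene0.png

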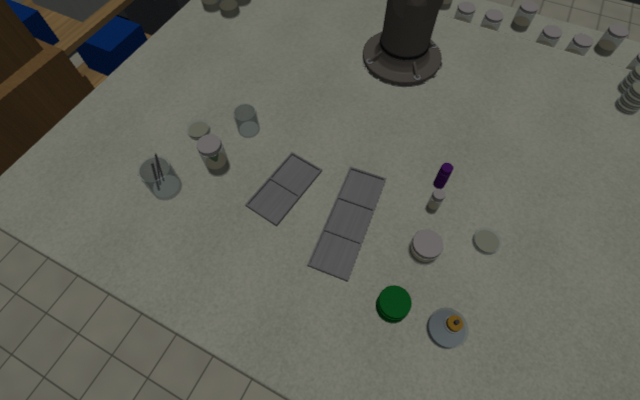

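The top view has x up and y left. The long tray is at (284,192) and the short tray at (350,190). The squat jar is at (213,194), the vial at (221,235), and the dishes at (172,230) and (460,200). The tall jar is at (422,172) and the open jar at (424,228). The lamp (180,148) and forceps glass (441,133) are at the far edge. The purple (223,265) and green (219,142) look-alikes are to be left alone.

```bash
cat > m.py <<'E'
from h import *
for n in("top","scene"):
    f=grab(n); P=cloud(f); z=P[...,2]
    reg=(P[...,0]>.3)&(P[...,0]<1.0)&(abs(P[...,1])<.5)
    print(n,"bench z",np.nanmedian(z[reg]), "nan in reg view",np.isnan(z).sum())
    m=((z>.013)&reg).astype(np.uint8)
    k,l,s,c=cv2.connectedComponentsWithStats(m)
    for i in range(1,k):
        if s[i,4]<30: continue
        q=P[l==i]; zt=np.percentile(q[:,2],97); t=q[q[:,2]>zt-.006]
        (x,y),rad=cv2.minEnclosingCircle(t[:,:2].astype(np.float32))
        b=f["frame"][l==i].mean(0).astype(int)
        print(c[i].round(),s[i,4],"ztop %.3f mean %s circ %.3f %.3f r%.3f"%(zt,t[:,:2].mean(0).round(3),x,y,rad),b)
    m=((z>.0015)&(z<.013)&reg).astype(np.uint8); m=cv2.morphologyEx(m,cv2.MORPH_CLOSE,np.ones((3,3)))
    k,l,s,c=cv2.connectedComponentsWithStats(m)
    for i in range(1,k):
        if s[i,4]<800: continue
        q=P[l==i]; print("tray",c[i].round(),s[i,4],cv2.minAreaRect((q[:,:2]*1000).astype(np.float32)),np.percentile(q[:,2],[10,50,95]).round(4))
E
python3 m.py
```

```text
top bench z -0.0005494666903553824 nan in reg view 1033
[446. 131.] 758 ztop 0.100 mean [ 0.68  -0.328] circ 0.680 -0.329 r0.013 [57 60 58]
[219. 142.] 568 ztop 0.052 mean [0.703 0.249] circ 0.704 0.249 r0.032 [16 39 11]
[178. 147.] 669 ztop 0.076 mean [0.698 0.36 ] circ 0.700 0.359 r0.015 [56 60 60]
[421. 172.] 630 ztop 0.102 mean [ 0.577 -0.266] circ 0.577 -0.266 r0.028 [63 65 68]
[214. 195.] 583 ztop 0.052 mean [0.559 0.266] circ 0.560 0.266 r0.032 [72 73 77]
[462. 200.] 406 ztop 0.021 mean [ 0.506 -0.377] circ 0.507 -0.376 r0.030 [66 74 74]
[425. 227.] 338 ztop 0.072 mean [ 0.441 -0.262] circ 0.440 -0.263 r0.029 [62 66 64]
[170. 230.] 412 ztop 0.021 mean [0.478 0.383] circ 0.478 0.383 r0.030 [69 77 78]
[220. 236.] 161 ztop 0.077 mean [0.451 0.248] circ 0.452 0.248 r0.013 [63 65 68]
[223. 266.] 162 ztop 0.076 mean [0.377 0.243] circ 0.377 0.243 r0.014 [40 17 32]
tray [311. 193.] 8091 ((576.437744140625, 33.32398986816406), (256.00018310546875, 393.55718994140625), 36.07892990112305) [nan nan nan]
tray [445. 170.] 828 ((604.025390625, -370.61700439453125), (268.2696228027344, 138.7
[... 559 characters left out ...]
2 0.382] circ 0.481 0.383 r0.030 [87 97 94]
[426. 246.] 893 ztop 0.052 mean [0.563 0.265] circ 0.562 0.265 r0.032 [90 92 94]
[394. 304.] 1008 ztop 0.052 mean [0.708 0.248] circ 0.707 0.248 r0.032 [24 61 12]
[448. 328.] 1320 ztop 0.076 mean [0.702 0.358] circ 0.701 0.359 r0.015 [78 85 83]
tray [249. 197.] 28050 ((618.3380126953125, -132.44491577148438), (339.32763671875, 825.707763671875), 43.12498092651367) [nan nan nan]
tray [196. 304.] 1277 ((897.380126953125, -115.10003662109375), (121.00836181640625, 152.6171112060547), 17.289052963256836) [nan nan nan]
tray [247. 355.] 984 ((910.5650024414062, 30.518531799316406), (64.03055572509766, 175.78843688964844), 9.482364654541016) [nan nan nan]
```

```bash
cat > t.py <<'E'
from h import *
for n,c0 in(("top",((284,192),(350,190))),("scene",((347,222),(284,188)))):
    f=grab(n); im=cv2.GaussianBlur(f["frame"],(3,3),0).astype(int)
    m=((im[...,0]-im[...,1])>-1).astype(np.uint8); m=cv2.morphologyEx(m,cv2.MORPH_OPEN,np.ones((3,3)))
    k,l,s,c=cv2.connectedComponentsWithStats(cv2.morphologyEx(m,cv2.MORPH_CLOSE,np.ones((5,5))))
    for u,v in c0:
        i=np.bincount(l[v-6:v+7,u-6:u+7].ravel()).argmax(); vv,uu=np.where(l==i)
        q=np.array([ray(f,a,b,.008)[:2] for a,b in zip(uu,vv)])
        print(n,i,s[i],[np.round(np.array(t)*(1000 if j<2 else 1),2) for j,t in enumerate(cv2.minAreaRect(q.astype(np.float32)))])
E
python3 t.py
```

```text
top 2 [ 261  141   45  100 3155] [array([566.87,  88.72]), array([265.76,  88.26]), np.float64(5.0)]
top 3 [ 331  156   37   68 2178] [array([556.63, -87.57]), array([ 88.2 , 178.07]), np.float64(81.85)]
scene 12 [ 310  169   74  110 4028] [array([567.27,  86.52]), array([271.56,  88.89]), np.float64(4.78)]
scene 9 [ 247  154   73   70 2322] [array([558.27, -89.56]), array([ 91.83, 180.94]), np.float64(82.27)]
```

>>> send_rows(
  deltas=[
    {"dx":20,"dy":15,"rz":-3},
    {"dx":48,"dy":38,"rz":-6},
    {"dx":76,"dy":61,"rz":-9},
    {"dx":104,"dy":84,"rz":-12},
    {"dx":132,"dy":107,"rz":-15},
  ],
  jaw=78,
  newtons=30,
)

```text
$.deltas[0]: bad value
```

>>> send_rows(
  deltas=[
    {"dx":28,"dy":23},
    {"dx":56,"dy":46},
    {"dx":84,"dy":69},
    {"dx":112,"dy":92,"dz":-15},
    {"dx":140,"dy":115,"dz":-30},
  ],
)

```text
$.deltas[0]: bad value
```

>>> send_rows(
  deltas=[
    {"dx":25,"dy":18,"dz":-30},
    {"dx":50,"dy":36,"dz":-60},
    {"dx":70,"dy":50,"dz":-90},
    {"dx":78,"dy":57,"dz":-120},
    {"dx":78,"dy":57,"dz":-130},
  ],
)

```text
$.deltas[0]: bad value
```

>>> send_rows(
  deltas=[
    {"dx":0},
    {"dx":0},
  ],
)

```text
$.deltas[0]: bad value
```

```bash
cat > hand.py <<'E'
from h import *
o=r.get_obs(); t=o["tcp_pos"]; print(o["clock"],t.round(4),o["orientation"].round(3),o["grip_width"],o["contact_force"].round(2),o["gripper_force"])
for n in("scene","top","wrist"):
    f=grab(n); P=cloud(f); cv2.imwrite(f"pics/h_{n}_{o['clock']:.1f}.png",f["frame"])
    d=P-t
    y=R.from_rotvec(o["orientation"]).as_matrix()
    loc=d@y
    m=(abs(loc[...,0])<.02)&(abs(loc[...,1])<.07)&(loc[...,2]<.035)&(loc[...,2]>-.1)&(P[...,2]>.03)
    for s in(-1,1):
        q=loc[m&(s*loc[...,1]>0)]
        if len(q): print(n,s,len(q),"tip z max",np.percentile(q[:,2],[90,98]).round(4),"y",np.percentile(q[:,1],[2,98]).round(4))
E
python3 hand.py
```

```text
0.3 [ 0.159  -0.6558  0.242 ] [-3.119 -0.373  0.   ] 0.08533244802137051 [-0.89 -0.06 -0.16] 0.0
wrist -1 21844 tip z max [-0.029  -0.0109] y [-0.0683 -0.0027]
wrist 1 21879 tip z max [-0.0291 -0.0108] y [0.0028 0.068 ]
```

>>> send_rows(
  deltas=[
    {"dx":20,"dy":15,"dz":0,"rx":0,"ry":0,"rz":-3},
    {"dx":48,"dy":38,"dz":0,"rx":0,"ry":0,"rz":-6},
    {"dx":76,"dy":61,"dz":0,"rx":0,"ry":0,"rz":-9},
    {"dx":104,"dy":84,"dz":0,"rx":0,"ry":0,"rz":-12},
    {"dx":132,"dy":107,"dz":0,"rx":0,"ry":0,"rz":-15},
  ],
  jaw=78,
  newtons=30,
)

```text
clock: 0.87
tcp_pos: [0.2921, -0.5479, 0.2424]
orientation: [3.141, -0.042, 0.0]
contact_force: [1.7, 0.5, 0.0]
grip_width: 0.0775
gripper_force: 0.0
```

>>> send_rows(
  deltas=[
    {"dx":28,"dy":22,"dz":0,"rx":0,"ry":0,"rz":0},
    {"dx":56,"dy":44,"dz":0,"rx":0,"ry":0,"rz":0},
    {"dx":84,"dy":66,"dz":0,"rx":0,"ry":0,"rz":0},
    {"dx":112,"dy":88,"dz":-15,"rx":0,"ry":0,"rz":0},
    {"dx":140,"dy":110,"dz":-30,"rx":0,"ry":0,"rz":0},
  ],
)

```text
clock: 1.28
tcp_pos: [0.4328, -0.4384, 0.2132]
orientation: [3.139, -0.038, 0.004]
contact_force: [0.4, -0.5, 0.5]
grip_width: 0.078
gripper_force: 0.0
```

>>> send_rows(
  deltas=[
    {"dx":25,"dy":20,"dz":-30,"rx":0,"ry":0,"rz":0},
    {"dx":50,"dy":40,"dz":-60,"rx":0,"ry":0,"rz":0},
    {"dx":70,"dy":56,"dz":-90,"rx":0,"ry":0,"rz":0},
    {"dx":77,"dy":62,"dz":-120,"rx":0,"ry":0,"rz":0},
    {"dx":77,"dy":62,"dz":-130,"rx":0,"ry":0,"rz":0},
  ],
)

```text
clock: 1.7
tcp_pos: [0.5091, -0.3716, 0.0777]
orientation: [-3.136, 0.028, 0.006]
contact_force: [0.1, 0.6, -1.0]
grip_width: 0.0784
gripper_force: 0.0
```

>>> send_rows(
  deltas=[
    {"dx":0,"dy":0,"dz":0,"rx":0,"ry":0,"rz":0},
    {"dx":0,"dy":0,"dz":0,"rx":0,"ry":0,"rz":0},
  ],
)

```text
clock: 1.87
tcp_pos: [0.5071, -0.3784, 0.0827]
orientation: [3.141, -0.04, -0.001]
contact_force: [-1.6, -1.1, 0.5]
grip_width: 0.0782
gripper_force: 0.0
```

```bash
python3 hand.py; ls pics
```

```text
1.8667 [ 0.5071 -0.3784  0.0827] [ 3.141e+00 -4.000e-02 -1.000e-03] 0.07824999748359902 [-1.59 -1.11  0.45] 0.0
scene -1 480 tip z max [-0.0228 -0.0087] y [-0.0697 -0.0126]
scene 1 317 tip z max [-0.0117 -0.0038] y [0.0042 0.0677]
top -1 229 tip z max [-0.0489 -0.0112] y [-0.0698 -0.0229]
wrist -1 22609 tip z max [-0.0304 -0.0105] y [-0.0678 -0.0029]
wrist 1 22648 tip z max [-0.0306 -0.0108] y [0.0028 0.0681]
h_scene_0.3.png
h_scene_1.9.png
h_top_0.3.png
h_top_1.9.png
h_wrist_0.3.png
h_wrist_1.9.png
scene0.png
top0.png
```

View pics/h_wrist_1.9.png

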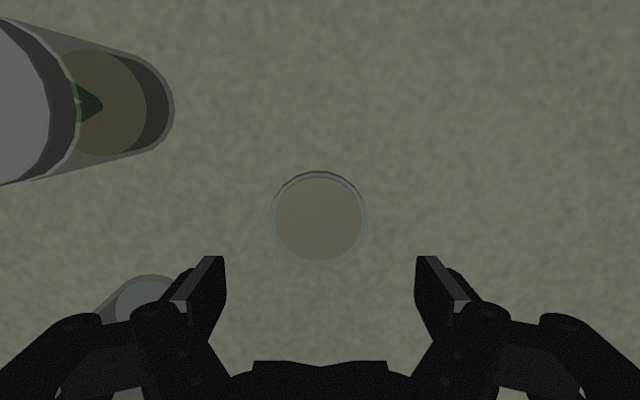

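View pics/h_scene_1.9.png

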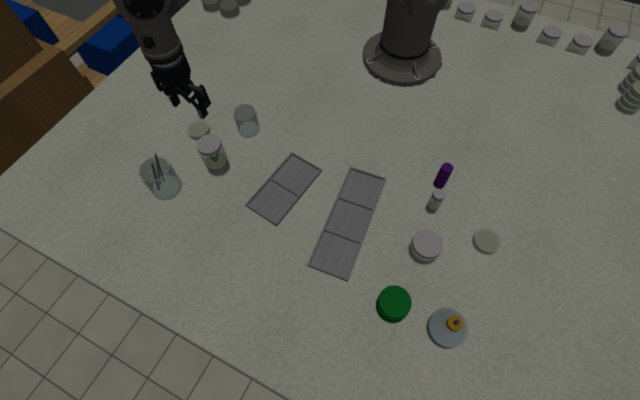

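```bash
cat >> h.py <<'E'
def circ(f,zlo,zhi,near,rad):
    "centre of the top face lying between heights zlo,zhi near a point"
    P=cloud(f); m=(P[...,2]>zlo)&(P[...,2]<zhi)&(np.hypot(P[...,0]-near[0],P[...,1]-near[1])<rad)
    q=P[m][:,:2].astype(np.float32)
    (x,y),rr=cv2.minEnclosingCircle(q); return len(q),round(x,4),round(y,4),round(rr,4),q.mean(0).round(4)
E
python3 - <<'E'
from h import *
f=grab("wrist"); print(f["xyz"],f["R"].round(3).tolist(),f["F"])
print(circ(f,.013,.025,(.508,-.377),.045))
E
```

```text
[ 0.57426577 -0.38029302  0.21659454] [[-0.026, -0.964, -0.263], [-1.0, 0.026, 0.004], [0.003, 0.263, -0.965]] 352.50531972532434
(7577, 0.5085, -0.3781, 0.0301, array([ 0.5098, -0.3779], dtype=float32))
```

Wrist view: the dish at (318,218) sits centred between the open fingers, whose tips are at (215,258) and (427,258). The open jar (150,300) and tall jar (80,100) are clear.

```bash
python3 - <<'E'
from h import *
o=r.get_obs(); t=o["tcp_pos"];M=R.from_rotvec(o["orientation"]).as_matrix()
f=grab("wrist"); L=(cloud(f)-t)@M
for u,v in((205,258),(212,258),(220,259),(218,275),(222,295),(430,258),(422,260)): print(u,v,L[v,u].round(4))
m=(abs(L[...,1])<.065)&(L[...,2]<.03)&(abs(L[...,1])>.025); print(L[m][:,2].max())
E
```

```text
205 258 [ 0.01   -0.045  -0.0055]
212 258 [ 0.0104 -0.042  -0.0063]
220 259 [ 0.0097 -0.0392 -0.0056]
218 275 [ 0.0041 -0.0397 -0.0082]
222 295 [-0.0055 -0.0393 -0.0064]
430 258 [ 0.0107  0.0419 -0.0068]
422 260 [ 0.0106  0.0383 -0.0085]
0.00116272870884963
```

>>> send_rows(
  deltas=[
    {"dx":1,"dy":0,"dz":-20,"rx":0,"ry":0,"rz":0},
    {"dx":1,"dy":0,"dz":-40,"rx":0,"ry":0,"rz":0},
    {"dx":1,"dy":0,"dz":-57,"rx":0,"ry":0,"rz":0},
    {"dx":1,"dy":0,"dz":-69,"rx":0,"ry":0,"rz":0},
    {"dx":1,"dy":0,"dz":-69,"rx":0,"ry":0,"rz":0},
  ],
)

```text
clock: 2.53
tcp_pos: [0.5076, -0.3766, 0.0116]
orientation: [-3.14, 0.038, 0.004]
contact_force: [-0.7, -0.4, -0.9]
grip_width: 0.0782
gripper_force: 0.0
```

>>> send_rows(
  deltas=[
    {"dx":0,"dy":0,"dz":0,"rx":0,"ry":0,"rz":0},
    {"dx":0,"dy":0,"dz":0,"rx":0,"ry":0,"rz":0},
    {"dx":0,"dy":0,"dz":0,"rx":0,"ry":0,"rz":0},
    {"dx":0,"dy":0,"dz":0,"rx":0,"ry":0,"rz":0},
    {"dx":0,"dy":0,"dz":0,"rx":0,"ry":0,"rz":0},
  ],
  jaw=54,
  newtons=30,
)

```text
clock: 2.95
tcp_pos: [0.5099, -0.3777, 0.0147]
orientation: [3.14, -0.038, 0.003]
contact_force: [-0.9, -0.2, 5.4]
grip_width: 0.0586
gripper_force: 32.8
```

>>> send_rows(
  deltas=[
    {"dx":0,"dy":0,"dz":0,"rx":0,"ry":0,"rz":0},
    {"dx":0,"dy":0,"dz":8,"rx":0,"ry":0,"rz":0},
    {"dx":0,"dy":0,"dz":20,"rx":0,"ry":0,"rz":0},
    {"dx":0,"dy":0,"dz":35,"rx":0,"ry":0,"rz":0},
    {"dx":0,"dy":0,"dz":45,"rx":0,"ry":0,"rz":0},
  ],
)

```text
clock: 3.37
tcp_pos: [0.5095, -0.3773, 0.0603]
orientation: [3.141, -0.038, 0.002]
contact_force: [1.1, 0.5, 0.0]
grip_width: 0.0584
gripper_force: 32.4
```

```bash
cat > w.py <<'E'
import sys
from h import *
o=r.get_obs(); t=o["tcp_pos"]; print(o["clock"],t.round(4),o["orientation"].round(3),o["grip_width"],o["gripper_force"],o["contact_force"].round(1))
f=grab("wrist"); cv2.imwrite(f"pics/w_{o['clock']:.1f}.png",f["frame"]); P=cloud(f)
L=(P-t)@R.from_rotvec(o["orientation"]).as_matrix()
m=(abs(L[...,1])<.022)&(abs(L[...,0])<.04)&(L[...,2]<.14)&(L[...,2]>-.08)&(P[...,2]>.006)
q=P[m]; 
if len(q): print("held: n",len(q),"z",np.percentile(q[:,2],[2,50,98]).round(4),"xy",q[:,:2].mean(0).round(4))
E
python3 w.py
```

```text
3.3667 [ 0.5095 -0.3773  0.0603] [ 3.141e+00 -3.800e-02  2.000e-03] 0.05836762620463649 32.43602514266968 [1.1 0.5 0. ]
held: n 22914 z [0.0588 0.0644 0.1388] xy [ 0.5157 -0.3775]
```

View pics/w_3.4.png

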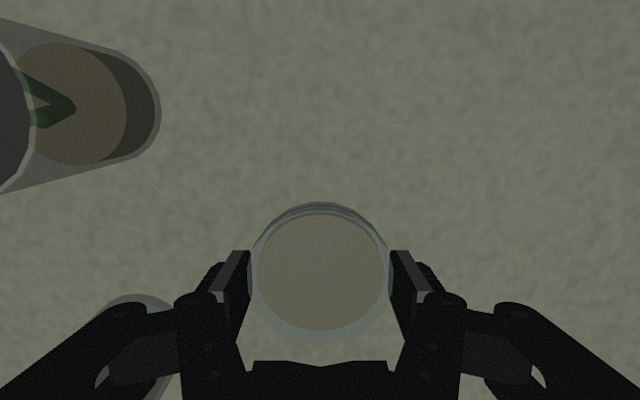

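```bash
python3 - <<'E'
from h import *
o=r.get_obs(); t=o["tcp_pos"];M=R.from_rotvec(o["orientation"]).as_matrix()
f=grab("wrist"); P=cloud(f); L=(P-t)@M
for s in(-1,1):
    m=(s*L[...,1]>.033)&(s*L[...,1]<.06)&(abs(L[...,0])<.014)&(L[...,2]<.04)
    q=L[m]; i=q[:,2].argsort()[-400:]; print(s,q[i][:,2].max(),q[i].mean(0).round(4),q[i].max(0),q[i].min(0))
m=(abs(L[...,1])<.02)&(abs(L[...,0])<.028)&(L[...,2]>-.02)&(L[...,2]<.03)
q=P[m];A=np.c_[q[:,:2]-t[:2],np.ones(len(q))];print("dish plane",np.linalg.lstsq(A,q[:,2],rcond=None)[0])
E
```

```text
-1 0.0010958214210659435 [ 0.008  -0.0382 -0.0091] [ 0.0108915  -0.03305201  0.00109582] [ 0.00538164 -0.04347579 -0.0171966 ]
1 0.0011423446945205311 [ 0.0077  0.0379 -0.0106] [0.01086275 0.04232136 0.00114234] [ 0.00550457  0.03301946 -0.01958688]
dish plane [-0.03122804 -0.00088074  0.06542881]
```

Wrist view: the dish is held at (320,270) between the fingers, level with the tips.

>>> send_rows(
  deltas=[
    {"dx":0,"dy":0,"dz":25,"rx":0,"ry":0,"rz":0},
    {"dx":0,"dy":0,"dz":55,"rx":0,"ry":0,"rz":0},
    {"dx":0,"dy":15,"dz":80,"rx":0,"ry":0,"rz":0},
    {"dx":0,"dy":40,"dz":82,"rx":0,"ry":0,"rz":0},
    {"dx":1,"dy":75,"dz":82,"rx":0,"ry":0,"rz":0},
  ],
)

```text
clock: 3.88
tcp_pos: [0.5102, -0.3049, 0.1423]
orientation: [3.138, -0.046, 0.006]
contact_force: [1.1, 1.2, -0.7]
grip_width: 0.0584
gripper_force: 32.7
```

>>> send_rows(
  deltas=[
    {"dx":0,"dy":38,"dz":0,"rx":0,"ry":0,"rz":0},
    {"dx":1,"dy":76,"dz":0,"rx":0,"ry":0,"rz":0},
    {"dx":1,"dy":114,"dz":0,"rx":0,"ry":0,"rz":0},
    {"dx":2,"dy":150,"dz":0,"rx":0,"ry":0,"rz":0},
    {"dx":2,"dy":180,"dz":0,"rx":0,"ry":0,"rz":0},
  ],
)

```text
clock: 4.3
tcp_pos: [0.5116, -0.119, 0.1401]
orientation: [-3.141, 0.035, 0.001]
contact_force: [1.0, 0.2, -0.2]
grip_width: 0.0583
gripper_force: 32.7
```

>>> send_rows(
  deltas=[
    {"dx":1,"dy":20,"dz":-10,"rx":0,"ry":0,"rz":0},
    {"dx":1,"dy":32,"dz":-30,"rx":0,"ry":0,"rz":0},
    {"dx":1,"dy":40,"dz":-55,"rx":0,"ry":0,"rz":0},
    {"dx":1,"dy":40,"dz":-80,"rx":0,"ry":0,"rz":0},
    {"dx":1,"dy":40,"dz":-90,"rx":0,"ry":0,"rz":0},
  ],
)

```text
clock: 4.72
tcp_pos: [0.5109, -0.081, 0.0475]
orientation: [-3.141, 0.035, 0.007]
contact_force: [-0.9, -0.2, -0.2]
grip_width: 0.0585
gripper_force: 32.7
```

>>> send_rows(
  deltas=[
    {"dx":0,"dy":0,"dz":0,"rx":0,"ry":0,"rz":0},
    {"dx":0,"dy":0,"dz":0,"rx":0,"ry":0,"rz":0},
  ],
)

```text
clock: 4.88
tcp_pos: [0.5128, -0.0825, 0.0503]
orientation: [3.141, -0.039, -0.002]
contact_force: [0.2, -0.6, -0.4]
grip_width: 0.0582
gripper_force: 32.7
```

```bash
python3 w.py
```

```text
4.8833 [ 0.5128 -0.0825  0.0503] [ 3.141e+00 -3.900e-02 -2.000e-03] 0.05818351501356925 32.67441987991333 [ 0.2 -0.6 -0.4]
held: n 22938 z [0.0488 0.0544 0.1287] xy [ 0.5191 -0.0827]
```

View pics/w_4.9.png

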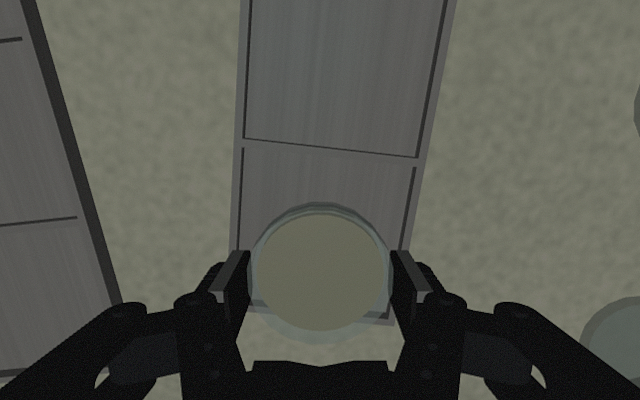

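>>> send_rows(
  deltas=[
    {"dx":0,"dy":0,"dz":-10,"rx":0,"ry":0,"rz":0},
    {"dx":0,"dy":0,"dz":-18,"rx":0,"ry":0,"rz":0},
    {"dx":0,"dy":0,"dz":-24,"rx":0,"ry":0,"rz":0},
    {"dx":0,"dy":0,"dz":-28,"rx":0,"ry":0,"rz":0},
    {"dx":0,"dy":0,"dz":-30,"rx":0,"ry":0,"rz":0},
  ],
)

```text
clock: 5.35
tcp_pos: [0.5126, -0.0821, 0.0196]
orientation: [-3.141, 0.038, 0.002]
contact_force: [-0.4, -0.0, 0.1]
grip_width: 0.0582
gripper_force: 32.7
```

```bash
python3 - <<'E'
from h import *
f=grab("wrist");f["xyz"]=np.array(f["xyz"])+[0,0,.0305]
for u,v in((239,143),(424,158),(394,324),(244,302)): print(ray(f,u,v,.01).round(4))
E
```

```text
[ 0.5633 -0.0438  0.01  ]
[ 0.5539 -0.1335  0.01  ]
[ 0.4613 -0.1218  0.01  ]
[ 0.4771 -0.0392  0.01  ]
```

>>> send_rows(
  deltas=[
    {"dx":0,"dy":0,"dz":-1,"rx":0,"ry":0,"rz":0},
    {"dx":0,"dy":0,"dz":-2,"rx":0,"ry":0,"rz":0},
    {"dx":0,"dy":0,"dz":-3,"rx":0,"ry":0,"rz":0},
    {"dx":0,"dy":0,"dz":-3,"rx":0,"ry":0,"rz":0},
  ],
)

```text
clock: 5.73
tcp_pos: [0.5133, -0.082, 0.0177]
orientation: [3.141, -0.038, 0.001]
contact_force: [-1.1, 1.0, 1.3]
grip_width: 0.0583
gripper_force: 33.0
```

>>> send_rows(
  deltas=[
    {"dx":0,"dy":0,"dz":-1,"rx":0,"ry":0,"rz":0},
    {"dx":0,"dy":0,"dz":-1,"rx":0,"ry":0,"rz":0},
  ],
)

```text
clock: 5.9
tcp_pos: [0.5133, -0.082, 0.0176]
orientation: [3.141, -0.038, 0.001]
contact_force: [-4.9, 0.5, 13.9]
grip_width: 0.0586
gripper_force: 34.1
```

>>> send_rows(
  deltas=[
    {"dx":0,"dy":0,"dz":0,"rx":0,"ry":0,"rz":0},
    {"dx":0,"dy":0,"dz":0,"rx":0,"ry":0,"rz":0},
    {"dx":0,"dy":0,"dz":0,"rx":0,"ry":0,"rz":0},
  ],
  jaw=70,
)

```text
clock: 6.15
tcp_pos: [0.5131, -0.082, 0.0164]
orientation: [3.141, -0.038, 0.001]
contact_force: [-0.1, 0.3, -0.0]
grip_width: 0.0699
gripper_force: 0.0
```

>>> send_rows(
  deltas=[
    {"dx":0,"dy":0,"dz":10,"rx":0,"ry":0,"rz":0},
    {"dx":0,"dy":0,"dz":40,"rx":0,"ry":0,"rz":0},
    {"dx":0,"dy":0,"dz":75,"rx":0,"ry":0,"rz":0},
    {"dx":0,"dy":0,"dz":113,"rx":0,"ry":0,"rz":0},
    {"dx":0,"dy":0,"dz":150,"rx":0,"ry":0,"rz":0},
  ],
  jaw=80,
)

```text
clock: 6.57
tcp_pos: [0.5125, -0.0819, 0.1684]
orientation: [-3.141, 0.038, 0.001]
contact_force: [0.7, 0.1, -0.7]
grip_width: 0.0801
gripper_force: 0.0
```

```bash
python3 - <<'E'
from h import *
o=r.get_obs(); print(o["tcp_pos"])
f=grab("wrist"); print(circ(f,.014,.030,(.513,-.082),.05))
E
```

```text
[ 0.51248066 -0.08194558  0.1684185 ]
(4105, 0.5122, -0.0814, 0.0301, array([ 0.5134, -0.0814], dtype=float32))
```

>>> send_rows(
  deltas=[
    {"dx":10,"dy":-28,"dz":0,"rx":0,"ry":0,"rz":0},
    {"dx":23,"dy":-65,"dz":0,"rx":0,"ry":0,"rz":0},
    {"dx":36,"dy":-102,"dz":0,"rx":0,"ry":0,"rz":0},
    {"dx":49,"dy":-139,"dz":0,"rx":0,"ry":0,"rz":0},
    {"dx":60,"dy":-168,"dz":0,"rx":0,"ry":0,"rz":0},
  ],
)

```text
clock: 7.03
tcp_pos: [0.5731, -0.2536, 0.1668]
orientation: [3.14, -0.041, 0.001]
contact_force: [-0.0, -0.2, 0.1]
grip_width: 0.0805
gripper_force: 0.0
```

>>> send_rows(
  deltas=[
    {"dx":6,"dy":-16,"dz":0,"rx":0,"ry":0,"rz":0},
    {"dx":6,"dy":-16,"dz":0,"rx":0,"ry":0,"rz":0},
    {"dx":6,"dy":-16,"dz":0,"rx":0,"ry":0,"rz":0},
  ],
)

```text
clock: 7.28
tcp_pos: [0.5787, -0.2668, 0.1662]
orientation: [-3.141, 0.041, 0.001]
contact_force: [0.4, 0.8, 0.0]
grip_width: 0.08
gripper_force: 0.0
```

```bash
python3 - <<'E'
from h import *
o=r.get_obs(); print(o["tcp_pos"])
f=grab("wrist"); print(circ(f,.095,.107,(.579,-.266),.036))
E
```

```text
[ 0.57868671 -0.2668038   0.16616217]
(6557, 0.5789, -0.2671, 0.0281, array([ 0.5803, -0.267 ], dtype=float32))
```

Centred. Descend and grip.

>>> send_rows(
  deltas=[
    {"dx":0,"dy":0,"dz":-20,"rx":0,"ry":0,"rz":0},
    {"dx":0,"dy":0,"dz":-48,"rx":0,"ry":0,"rz":0},
    {"dx":0,"dy":0,"dz":-78,"rx":0,"ry":0,"rz":0},
    {"dx":0,"dy":0,"dz":-100,"rx":0,"ry":0,"rz":0},
    {"dx":0,"dy":0,"dz":-111,"rx":0,"ry":0,"rz":0},
  ],
)

```text
clock: 7.75
tcp_pos: [0.5772, -0.263, 0.0525]
orientation: [-3.139, 0.034, 0.007]
contact_force: [-0.9, 0.8, 0.1]
grip_width: 0.0803
gripper_force: 0.0
```

>>> send_rows(
  deltas=[
    {"dx":0,"dy":0,"dz":0,"rx":0,"ry":0,"rz":0},
    {"dx":0,"dy":0,"dz":0,"rx":0,"ry":0,"rz":0},
    {"dx":0,"dy":0,"dz":0,"rx":0,"ry":0,"rz":0},
    {"dx":0,"dy":0,"dz":0,"rx":0,"ry":0,"rz":0},
    {"dx":0,"dy":0,"dz":0,"rx":0,"ry":0,"rz":0},
  ],
  jaw=50,
  newtons=45,
)

```text
clock: 8.17
tcp_pos: [0.5797, -0.2662, 0.0566]
orientation: [3.141, -0.038, 0.003]
contact_force: [-0.1, 0.4, -2.2]
grip_width: 0.0569
gripper_force: 48.1
```

>>> send_rows(
  deltas=[
    {"dx":0,"dy":0,"dz":0,"rx":0,"ry":0,"rz":0},
    {"dx":0,"dy":0,"dz":10,"rx":0,"ry":0,"rz":0},
    {"dx":0,"dy":0,"dz":25,"rx":0,"ry":0,"rz":0},
    {"dx":0,"dy":0,"dz":45,"rx":0,"ry":0,"rz":0},
    {"dx":0,"dy":0,"dz":60,"rx":0,"ry":0,"rz":0},
  ],
)

```text
clock: 8.58
tcp_pos: [0.5793, -0.2662, 0.1174]
orientation: [3.141, -0.038, 0.002]
contact_force: [0.8, -0.6, -2.1]
grip_width: 0.0571
gripper_force: 48.4
```

```bash
python3 - <<'E'
from h import *
o=r.get_obs(); t=o["tcp_pos"];print(t,o["gripper_force"],o["contact_force"])
f=grab("wrist"); print(circ(f,t[2]+.03,t[2]+.055,t,.036))
E
```

```text
[ 0.5793274  -0.26623079  0.11736142] 48.40782880783081 [ 0.76370538 -0.62277361 -2.10593941]
(20559, 0.5898, -0.2665, 0.0345, array([ 0.5912, -0.2662], dtype=float32))
```

>>> send_rows(
  deltas=[
    {"dx":4,"dy":20,"dz":3,"rx":0,"ry":0,"rz":0},
    {"dx":12,"dy":55,"dz":5,"rx":0,"ry":0,"rz":0},
    {"dx":20,"dy":93,"dz":5,"rx":0,"ry":0,"rz":0},
    {"dx":28,"dy":131,"dz":5,"rx":0,"ry":0,"rz":0},
    {"dx":36,"dy":169,"dz":5,"rx":0,"ry":0,"rz":0},
  ],
)

```text
clock: 9.05
tcp_pos: [0.6151, -0.0955, 0.1206]
orientation: [3.141, -0.039, 0.001]
contact_force: [1.1, -0.5, -1.9]
grip_width: 0.0567
gripper_force: 48.5
```

>>> send_rows(
  deltas=[
    {"dx":8,"dy":38,"dz":0,"rx":0,"ry":0,"rz":0},
    {"dx":16,"dy":76,"dz":0,"rx":0,"ry":0,"rz":0},
    {"dx":24,"dy":114,"dz":0,"rx":0,"ry":0,"rz":0},
    {"dx":32,"dy":150,"dz":0,"rx":0,"ry":0,"rz":0},
    {"dx":38,"dy":178,"dz":0,"rx":0,"ry":0,"rz":0},
  ],
)

```text
clock: 9.47
tcp_pos: [0.6531, 0.0853, 0.1206]
orientation: [-3.14, 0.033, -0.001]
contact_force: [0.6, 0.5, -1.6]
grip_width: 0.0569
gripper_force: 48.5
```

>>> send_rows(
  deltas=[
    {"dx":3,"dy":12,"dz":-10,"rx":0,"ry":0,"rz":0},
    {"dx":4,"dy":15,"dz":-25,"rx":0,"ry":0,"rz":0},
    {"dx":4,"dy":15,"dz":-35,"rx":0,"ry":0,"rz":0},
    {"dx":4,"dy":15,"dz":-40,"rx":0,"ry":0,"rz":0},
    {"dx":4,"dy":15,"dz":-40,"rx":0,"ry":0,"rz":0},
  ],
)

```text
clock: 9.88
tcp_pos: [0.6553, 0.0923, 0.0777]
orientation: [3.138, -0.043, -0.007]
contact_force: [-0.8, 0.0, -2.1]
grip_width: 0.0571
gripper_force: 48.5
```

```bash
python3 w.py
```

```text
9.8833 [0.6553 0.0923 0.0777] [ 3.138 -0.043 -0.007] 0.05708004727324299 48.54392766952515 [-0.8  0.  -2.1]
held: n 32226 z [0.0444 0.1219 0.1556] xy [0.6705 0.092 ]
```

>>> send_rows(
  deltas=[
    {"dx":0,"dy":0,"dz":-7,"rx":0,"ry":0,"rz":0},
    {"dx":0,"dy":0,"dz":-13,"rx":0,"ry":0,"rz":0},
    {"dx":0,"dy":0,"dz":-17,"rx":0,"ry":0,"rz":0},
    {"dx":0,"dy":0,"dz":-19,"rx":0,"ry":0,"rz":0},
    {"dx":0,"dy":0,"dz":-20,"rx":0,"ry":0,"rz":0},
  ],
)

```text
clock: 10.35
tcp_pos: [0.6568, 0.0959, 0.0598]
orientation: [3.141, -0.038, -0.001]
contact_force: [-0.5, 1.0, -2.3]
grip_width: 0.0571
gripper_force: 48.5
```

>>> send_rows(
  deltas=[
    {"dx":0,"dy":0,"dz":-1,"rx":0,"ry":0,"rz":0},
    {"dx":0,"dy":0,"dz":-2,"rx":0,"ry":0,"rz":0},
    {"dx":0,"dy":0,"dz":-2,"rx":0,"ry":0,"rz":0},
  ],
)

```text
clock: 10.6
tcp_pos: [0.6573, 0.0961, 0.0591]
orientation: [-3.141, 0.038, -0.001]
contact_force: [-1.5, -0.0, 2.7]
grip_width: 0.0574
gripper_force: 48.7
```

Contact made. Release, rise, and go to the squat jar hover (561.5, 265.5).

>>> send_rows(
  deltas=[
    {"dx":0,"dy":0,"dz":0,"rx":0,"ry":0,"rz":0},
    {"dx":0,"dy":0,"dz":0,"rx":0,"ry":0,"rz":0},
    {"dx":0,"dy":0,"dz":0,"rx":0,"ry":0,"rz":0},
    {"dx":0,"dy":0,"dz":0,"rx":0,"ry":0,"rz":0},
  ],
  jaw=80,
)

```text
clock: 10.93
tcp_pos: [0.6572, 0.096, 0.0584]
orientation: [-3.141, 0.038, -0.001]
contact_force: [-0.3, 0.8, 0.5]
grip_width: 0.0801
gripper_force: 0.0
```

>>> send_rows(
  deltas=[
    {"dx":0,"dy":0,"dz":15,"rx":0,"ry":0,"rz":0},
    {"dx":0,"dy":0,"dz":40,"rx":0,"ry":0,"rz":0},
    {"dx":0,"dy":0,"dz":75,"rx":0,"ry":0,"rz":0},
    {"dx":0,"dy":0,"dz":90,"rx":0,"ry":0,"rz":0},
    {"dx":0,"dy":0,"dz":90,"rx":0,"ry":0,"rz":0},
  ],
)

```text
clock: 11.35
tcp_pos: [0.6599, 0.0966, 0.1531]
orientation: [-3.14, 0.038, -0.012]
contact_force: [0.4, -0.1, 0.7]
grip_width: 0.0801
gripper_force: 0.0
```

>>> send_rows(
  deltas=[
    {"dx":-15,"dy":27,"dz":0,"rx":0,"ry":0,"rz":0},
    {"dx":-34,"dy":60,"dz":0,"rx":0,"ry":0,"rz":0},
    {"dx":-53,"dy":94,"dz":0,"rx":0,"ry":0,"rz":0},
    {"dx":-72,"dy":128,"dz":0,"rx":0,"ry":0,"rz":0},
    {"dx":-88,"dy":157,"dz":-10,"rx":0,"ry":0,"rz":0},
  ],
  jaw=85,
)

```text
clock: 11.77
tcp_pos: [0.5681, 0.256, 0.1392]
orientation: [-3.139, 0.036, -0.003]
contact_force: [0.9, 0.8, -0.6]
grip_width: 0.0851
gripper_force: 0.0
```

>>> send_rows(
  deltas=[
    {"dx":-8,"dy":13,"dz":-10,"rx":0,"ry":0,"rz":0},
    {"dx":-8,"dy":13,"dz":-10,"rx":0,"ry":0,"rz":0},
    {"dx":-8,"dy":13,"dz":-10,"rx":0,"ry":0,"rz":0},
  ],
)

```text
clock: 12.02
tcp_pos: [0.5597, 0.2665, 0.1271]
orientation: [3.14, -0.034, -0.003]
contact_force: [0.6, -1.1, 0.1]
grip_width: 0.0849
gripper_force: 0.0
```

```bash
python3 - <<'E'
from h import *
o=r.get_obs(); print(o["tcp_pos"],o["grip_width"])
f=grab("wrist"); print(circ(f,.044,.058,(.5615,.2655),.05))
f=grab("scene"); print(circ(f,.096,.115,(.657,.096),.04))
E
```

```text
[0.55970539 0.26654577 0.1270623 ] 0.08493050265476244
(7827, 0.5616, 0.2659, 0.0321, array([0.5631, 0.2659], dtype=float32))
(602, 0.6583, 0.0956, 0.0283, array([0.6596, 0.0964], dtype=float32))
```

>>> send_rows(
  deltas=[
    {"dx":1,"dy":0,"dz":-20,"rx":0,"ry":0,"rz":0},
    {"dx":1,"dy":0,"dz":-50,"rx":0,"ry":0,"rz":0},
    {"dx":1,"dy":0,"dz":-80,"rx":0,"ry":0,"rz":0},
    {"dx":1,"dy":0,"dz":-98,"rx":0,"ry":0,"rz":0},
    {"dx":1,"dy":0,"dz":-106,"rx":0,"ry":0,"rz":0},
  ],
)

```text
clock: 12.53
tcp_pos: [0.5617, 0.263, 0.0196]
orientation: [3.138, -0.042, -0.004]
contact_force: [-1.3, -0.4, -0.8]
grip_width: 0.0851
gripper_force: 0.0
```

>>> send_rows(
  deltas=[
    {"dx":0,"dy":0,"dz":0,"rx":0,"ry":0,"rz":0},
    {"dx":0,"dy":0,"dz":0,"rx":0,"ry":0,"rz":0},
    {"dx":0,"dy":0,"dz":0,"rx":0,"ry":0,"rz":0},
    {"dx":0,"dy":0,"dz":0,"rx":0,"ry":0,"rz":0},
    {"dx":0,"dy":0,"dz":0,"rx":0,"ry":0,"rz":0},
  ],
  jaw=58,
  newtons=45,
)

```text
clock: 12.95
tcp_pos: [0.5628, 0.2662, 0.0235]
orientation: [-3.14, 0.038, -0.003]
contact_force: [0.7, -0.6, -0.9]
grip_width: 0.0647
gripper_force: 49.7
```

>>> send_rows(
  deltas=[
    {"dx":0,"dy":0,"dz":0,"rx":0,"ry":0,"rz":0},
    {"dx":0,"dy":0,"dz":10,"rx":0,"ry":0,"rz":0},
    {"dx":0,"dy":0,"dz":30,"rx":0,"ry":0,"rz":0},
    {"dx":0,"dy":0,"dz":60,"rx":0,"ry":0,"rz":0},
    {"dx":0,"dy":0,"dz":90,"rx":0,"ry":0,"rz":0},
  ],
)

```text
clock: 13.37
tcp_pos: [0.5613, 0.2657, 0.1134]
orientation: [3.141, -0.037, -0.002]
contact_force: [0.7, 0.7, -1.3]
grip_width: 0.0643
gripper_force: 50.1
```

>>> send_rows(
  deltas=[
    {"dx":0,"dy":0,"dz":25,"rx":0,"ry":0,"rz":0},
    {"dx":0,"dy":0,"dz":40,"rx":0,"ry":0,"rz":0},
    {"dx":0,"dy":0,"dz":48,"rx":0,"ry":0,"rz":0},
  ],
)

```text
clock: 13.62
tcp_pos: [0.5632, 0.2667, 0.164]
orientation: [-3.139, 0.038, -0.007]
contact_force: [-0.0, 0.7, -0.3]
grip_width: 0.0644
gripper_force: 50.1
```

```bash
python3 w.py
```

```text
13.6167 [0.5632 0.2667 0.164 ] [-3.139  0.038 -0.007] 0.06438398742166748 50.066251158714294 [-0.   0.7 -0.3]
held: n 29160 z [0.155  0.1914 0.2421] xy [0.5736 0.2663]
```

>>> send_rows(
  deltas=[
    {"dx":2,"dy":-20,"dz":0,"rx":0,"ry":0,"rz":0},
    {"dx":6,"dy":-55,"dz":0,"rx":0,"ry":0,"rz":0},
    {"dx":10,"dy":-93,"dz":0,"rx":0,"ry":0,"rz":0},
    {"dx":14,"dy":-131,"dz":0,"rx":0,"ry":0,"rz":0},
    {"dx":18,"dy":-169,"dz":0,"rx":0,"ry":0,"rz":0},
  ],
)

```text
clock: 14.08
tcp_pos: [0.5791, 0.0953, 0.1593]
orientation: [3.141, -0.036, -0.003]
contact_force: [0.4, 0.4, -1.4]
grip_width: 0.0648
gripper_force: 50.1
```

>>> send_rows(
  deltas=[
    {"dx":4,"dy":-38,"dz":0,"rx":0,"ry":0,"rz":0},
    {"dx":8,"dy":-76,"dz":-5,"rx":0,"ry":0,"rz":0},
    {"dx":12,"dy":-114,"dz":-15,"rx":0,"ry":0,"rz":0},
    {"dx":16,"dy":-150,"dz":-30,"rx":0,"ry":0,"rz":0},
    {"dx":20,"dy":-178,"dz":-50,"rx":0,"ry":0,"rz":0},
  ],
)

```text
clock: 14.5
tcp_pos: [0.6, -0.085, 0.1101]
orientation: [3.14, -0.042, 0.002]
contact_force: [0.9, 0.0, -1.7]
grip_width: 0.0645
gripper_force: 50.1
```

>>> send_rows(
  deltas=[
    {"dx":2,"dy":-12,"dz":-20,"rx":0,"ry":0,"rz":0},
    {"dx":2,"dy":-14,"dz":-40,"rx":0,"ry":0,"rz":0},
    {"dx":2,"dy":-14,"dz":-55,"rx":0,"ry":0,"rz":0},
    {"dx":2,"dy":-14,"dz":-65,"rx":0,"ry":0,"rz":0},
    {"dx":2,"dy":-14,"dz":-70,"rx":0,"ry":0,"rz":0},
  ],
)

```text
clock: 14.92
tcp_pos: [0.6004, -0.0947, 0.038]
orientation: [-3.141, 0.037, 0.006]
contact_force: [-0.1, 0.1, -1.2]
grip_width: 0.0643
gripper_force: 50.1
```

>>> send_rows(
  deltas=[
    {"dx":0,"dy":0,"dz":0,"rx":0,"ry":0,"rz":0},
    {"dx":0,"dy":0,"dz":-3,"rx":0,"ry":0,"rz":0},
    {"dx":0,"dy":0,"dz":-6,"rx":0,"ry":0,"rz":0},
    {"dx":0,"dy":0,"dz":-9,"rx":0,"ry":0,"rz":0},
    {"dx":0,"dy":0,"dz":-11,"rx":0,"ry":0,"rz":0},
  ],
)

```text
clock: 15.33
tcp_pos: [0.6023, -0.0949, 0.0296]
orientation: [3.141, -0.037, 0.001]
contact_force: [-0.1, 0.1, -0.9]
grip_width: 0.0647
gripper_force: 50.1
```

>>> send_rows(
  deltas=[
    {"dx":0,"dy":0,"dz":-1,"rx":0,"ry":0,"rz":0},
    {"dx":0,"dy":0,"dz":-2,"rx":0,"ry":0,"rz":0},
    {"dx":0,"dy":0,"dz":-3,"rx":0,"ry":0,"rz":0},
    {"dx":0,"dy":0,"dz":-4,"rx":0,"ry":0,"rz":0},
    {"dx":0,"dy":0,"dz":-4,"rx":0,"ry":0,"rz":0},
  ],
)

```text
clock: 15.75
tcp_pos: [0.6021, -0.095, 0.0261]
orientation: [3.141, -0.038, 0.0]
contact_force: [-2.6, 0.6, 5.3]
grip_width: 0.0644
gripper_force: 50.9
```

Contact at 5 N. Release, rise, and go to the vial hover (453, 247.5).

>>> send_rows(
  deltas=[
    {"dx":0,"dy":0,"dz":0,"rx":0,"ry":0,"rz":0},
    {"dx":0,"dy":0,"dz":0,"rx":0,"ry":0,"rz":0},
    {"dx":0,"dy":0,"dz":0,"rx":0,"ry":0,"rz":0},
    {"dx":0,"dy":0,"dz":0,"rx":0,"ry":0,"rz":0},
  ],
  jaw=84,
)

```text
clock: 16.08
tcp_pos: [0.6021, -0.095, 0.0253]
orientation: [3.141, -0.038, 0.0]
contact_force: [0.0, -0.5, -0.5]
grip_width: 0.0841
gripper_force: 0.0
```

>>> send_rows(
  deltas=[
    {"dx":0,"dy":0,"dz":15,"rx":0,"ry":0,"rz":0},
    {"dx":0,"dy":0,"dz":40,"rx":0,"ry":0,"rz":0},
    {"dx":0,"dy":0,"dz":75,"rx":0,"ry":0,"rz":0},
    {"dx":0,"dy":5,"dz":110,"rx":0,"ry":0,"rz":0},
    {"dx":-5,"dy":20,"dz":135,"rx":0,"ry":0,"rz":0},
  ],
)

```text
clock: 16.5
tcp_pos: [0.5985, -0.0777, 0.1633]
orientation: [3.14, -0.044, 0.006]
contact_force: [0.0, -0.1, -0.5]
grip_width: 0.0843
gripper_force: 0.0
```

>>> send_rows(
  deltas=[
    {"dx":-13,"dy":32,"dz":0,"rx":0,"ry":0,"rz":0},
    {"dx":-28,"dy":66,"dz":0,"rx":0,"ry":0,"rz":0},
    {"dx":-43,"dy":100,"dz":0,"rx":0,"ry":0,"rz":0},
    {"dx":-58,"dy":134,"dz":0,"rx":0,"ry":0,"rz":0},
    {"dx":-73,"dy":168,"dz":0,"rx":0,"ry":0,"rz":0},
  ],
  jaw=60,
)

```text
clock: 16.92
tcp_pos: [0.5231, 0.0943, 0.1605]
orientation: [-3.141, 0.038, -0.001]
contact_force: [1.6, 0.4, -0.1]
grip_width: 0.0601
gripper_force: 0.0
```

>>> send_rows(
  deltas=[
    {"dx":-15,"dy":34,"dz":0,"rx":0,"ry":0,"rz":0},
    {"dx":-30,"dy":68,"dz":0,"rx":0,"ry":0,"rz":0},
    {"dx":-45,"dy":102,"dz":0,"rx":0,"ry":0,"rz":0},
    {"dx":-60,"dy":132,"dz":-3,"rx":0,"ry":0,"rz":0},
    {"dx":-71,"dy":154,"dz":-10,"rx":0,"ry":0,"rz":0},
  ],
)

```text
clock: 17.33
tcp_pos: [0.4518, 0.2505, 0.1511]
orientation: [-3.139, 0.033, -0.002]
contact_force: [-0.1, 0.1, 0.7]
grip_width: 0.0599
gripper_force: 0.0
```

>>> send_rows(
  deltas=[
    {"dx":0,"dy":0,"dz":0,"rx":0,"ry":0,"rz":0},
    {"dx":0,"dy":0,"dz":0,"rx":0,"ry":0,"rz":0},
    {"dx":0,"dy":0,"dz":0,"rx":0,"ry":0,"rz":0},
  ],
)

```text
clock: 17.58
tcp_pos: [0.4533, 0.2463, 0.1503]
orientation: [3.141, -0.038, 0.0]
contact_force: [-0.1, -0.2, 0.3]
grip_width: 0.0597
gripper_force: 0.0
```

```bash
python3 - <<'E'
from h import *
o=r.get_obs(); print(o["tcp_pos"],o["grip_width"])
f=grab("wrist"); print(circ(f,.07,.083,(.453,.2475),.025))
f=grab("scene"); print(circ(f,.048,.06,(.602,-.095),.045))
E
```

```text
[0.4533318  0.24625974 0.15027797] 0.05965922740810628
(1430, 0.4538, 0.2481, 0.0136, array([0.4545, 0.248 ], dtype=float32))
(551, 0.6011, -0.0943, 0.0322, array([ 0.6025, -0.0933], dtype=float32))
```

>>> send_rows(
  deltas=[
    {"dx":0,"dy":1,"dz":-20,"rx":0,"ry":0,"rz":0},
    {"dx":0,"dy":1,"dz":-50,"rx":0,"ry":0,"rz":0},
    {"dx":0,"dy":1,"dz":-80,"rx":0,"ry":0,"rz":0},
    {"dx":0,"dy":1,"dz":-102,"rx":0,"ry":0,"rz":0},
    {"dx":0,"dy":1,"dz":-110,"rx":0,"ry":0,"rz":0},
  ],
)

```text
clock: 18.1
tcp_pos: [0.4521, 0.2456, 0.0376]
orientation: [3.138, -0.041, -0.005]
contact_force: [0.8, -0.1, -0.4]
grip_width: 0.06
gripper_force: 0.0
```

>>> send_rows(
  deltas=[
    {"dx":0,"dy":0,"dz":0,"rx":0,"ry":0,"rz":0},
    {"dx":0,"dy":0,"dz":0,"rx":0,"ry":0,"rz":0},
    {"dx":0,"dy":0,"dz":0,"rx":0,"ry":0,"rz":0},
    {"dx":0,"dy":0,"dz":0,"rx":0,"ry":0,"rz":0},
    {"dx":0,"dy":0,"dz":0,"rx":0,"ry":0,"rz":0},
  ],
  jaw=20,
  newtons=30,
)

```text
clock: 18.52
tcp_pos: [0.4539, 0.2484, 0.0416]
orientation: [-3.14, 0.038, -0.003]
contact_force: [0.3, -0.1, 3.4]
grip_width: 0.0269
gripper_force: 29.8
```

>>> send_rows(
  deltas=[
    {"dx":0,"dy":0,"dz":0,"rx":0,"ry":0,"rz":0},
    {"dx":0,"dy":0,"dz":8,"rx":0,"ry":0,"rz":0},
    {"dx":0,"dy":0,"dz":25,"rx":0,"ry":0,"rz":0},
    {"dx":0,"dy":0,"dz":50,"rx":0,"ry":0,"rz":0},
    {"dx":0,"dy":0,"dz":70,"rx":0,"ry":0,"rz":0},
  ],
)

```text
clock: 18.93
tcp_pos: [0.4528, 0.248, 0.1119]
orientation: [3.141, -0.037, -0.0]
contact_force: [-0.2, -0.1, -1.0]
grip_width: 0.0271
gripper_force: 29.6
```

```bash
python3 w.py
```

```text
18.9333 [0.4528 0.248  0.1119] [ 3.141 -0.037 -0.   ] 0.02707452764129465 29.6018385887146 [-0.2 -0.1 -1. ]
held: n 25611 z [0.088  0.1507 0.1902] xy [0.4628 0.248 ]
```

>>> send_rows(
  deltas=[
    {"dx":12,"dy":-17,"dz":0,"rx":0,"ry":0,"rz":0},
    {"dx":32,"dy":-46,"dz":0,"rx":0,"ry":0,"rz":0},
    {"dx":54,"dy":-77,"dz":0,"rx":0,"ry":0,"rz":0},
    {"dx":76,"dy":-108,"dz":0,"rx":0,"ry":0,"rz":0},
    {"dx":97,"dy":-137,"dz":0,"rx":0,"ry":0,"rz":0},
  ],
)

```text
clock: 19.4
tcp_pos: [0.5508, 0.1092, 0.1109]
orientation: [3.141, -0.038, 0.001]
contact_force: [0.4, 1.1, -0.6]
grip_width: 0.0271
gripper_force: 29.6
```

>>> send_rows(
  deltas=[
    {"dx":13,"dy":-19,"dz":-5,"rx":0,"ry":0,"rz":0},
    {"dx":17,"dy":-24,"dz":-20,"rx":0,"ry":0,"rz":0},
    {"dx":17,"dy":-24,"dz":-40,"rx":0,"ry":0,"rz":0},
    {"dx":17,"dy":-24,"dz":-52,"rx":0,"ry":0,"rz":0},
    {"dx":17,"dy":-24,"dz":-57,"rx":0,"ry":0,"rz":0},
  ],
)

```text
clock: 19.82
tcp_pos: [0.5655, 0.0869, 0.0517]
orientation: [3.141, -0.037, -0.005]
contact_force: [0.1, -0.2, -0.6]
grip_width: 0.0271
gripper_force: 29.6
```

>>> send_rows(
  deltas=[
    {"dx":0,"dy":0,"dz":0,"rx":0,"ry":0,"rz":0},
    {"dx":0,"dy":0,"dz":-3,"rx":0,"ry":0,"rz":0},
    {"dx":0,"dy":0,"dz":-5,"rx":0,"ry":0,"rz":0},
    {"dx":0,"dy":0,"dz":-7,"rx":0,"ry":0,"rz":0},
    {"dx":0,"dy":0,"dz":-8,"rx":0,"ry":0,"rz":0},
  ],
)

```text
clock: 20.23
tcp_pos: [0.5672, 0.0873, 0.0457]
orientation: [-3.141, 0.037, -0.001]
contact_force: [0.4, -0.1, -0.4]
grip_width: 0.0272
gripper_force: 29.6
```

>>> send_rows(
  deltas=[
    {"dx":0,"dy":0,"dz":-1,"rx":0,"ry":0,"rz":0},
    {"dx":0,"dy":0,"dz":-2,"rx":0,"ry":0,"rz":0},
    {"dx":0,"dy":0,"dz":-2,"rx":0,"ry":0,"rz":0},
  ],
)

```text
clock: 20.48
tcp_pos: [0.5674, 0.0872, 0.0446]
orientation: [-3.141, 0.038, -0.001]
contact_force: [-3.2, 0.0, 10.3]
grip_width: 0.0272
gripper_force: 30.7
```

>>> send_rows(
  deltas=[
    {"dx":0,"dy":0,"dz":1,"rx":0,"ry":0,"rz":0},
    {"dx":0,"dy":0,"dz":1,"rx":0,"ry":0,"rz":0},
  ],
)

```text
clock: 20.65
tcp_pos: [0.5673, 0.0871, 0.0447]
orientation: [-3.141, 0.038, -0.001]
contact_force: [-0.8, 0.1, 0.0]
grip_width: 0.027
gripper_force: 29.7
```

>>> send_rows(
  deltas=[
    {"dx":0,"dy":0,"dz":0,"rx":0,"ry":0,"rz":0},
    {"dx":0,"dy":0,"dz":0,"rx":0,"ry":0,"rz":0},
    {"dx":0,"dy":0,"dz":0,"rx":0,"ry":0,"rz":0},
    {"dx":0,"dy":0,"dz":0,"rx":0,"ry":0,"rz":0},
  ],
  jaw=55,
)

```text
clock: 20.98
tcp_pos: [0.567, 0.087, 0.0442]
orientation: [3.141, -0.038, -0.0]
contact_force: [0.6, -0.8, 0.4]
grip_width: 0.0553
gripper_force: 0.0
```

>>> send_rows(
  deltas=[
    {"dx":0,"dy":0,"dz":15,"rx":0,"ry":0,"rz":0},
    {"dx":0,"dy":0,"dz":40,"rx":0,"ry":0,"rz":0},
    {"dx":0,"dy":0,"dz":75,"rx":0,"ry":0,"rz":0},
    {"dx":0,"dy":0,"dz":105,"rx":0,"ry":0,"rz":0},
    {"dx":-3,"dy":12,"dz":110,"rx":0,"ry":0,"rz":0},
  ],
)

```text
clock: 21.4
tcp_pos: [0.5676, 0.0971, 0.1595]
orientation: [-3.141, 0.044, -0.013]
contact_force: [1.3, -0.0, -0.5]
grip_width: 0.0549
gripper_force: 0.0
```

>>> send_rows(
  deltas=[
    {"dx":-10,"dy":34,"dz":0,"rx":0,"ry":0,"rz":0},
    {"dx":-21,"dy":71,"dz":0,"rx":0,"ry":0,"rz":0},
    {"dx":-32,"dy":108,"dz":0,"rx":0,"ry":0,"rz":0},
    {"dx":-43,"dy":145,"dz":0,"rx":0,"ry":0,"rz":0},
    {"dx":-54,"dy":182,"dz":0,"rx":0,"ry":0,"rz":0},
  ],
  jaw=78,
)

```text
clock: 21.82
tcp_pos: [0.509, 0.2826, 0.1541]
orientation: [3.141, -0.038, -0.0]
contact_force: [0.8, 0.2, 0.3]
grip_width: 0.0778
gripper_force: 0.0
```

>>> send_rows(
  deltas=[
    {"dx":-11,"dy":36,"dz":0,"rx":0,"ry":0,"rz":0},
    {"dx":-22,"dy":72,"dz":-10,"rx":0,"ry":0,"rz":0},
    {"dx":-29,"dy":96,"dz":-30,"rx":0,"ry":0,"rz":0},
    {"dx":-30,"dy":101,"dz":-60,"rx":0,"ry":0,"rz":0},
    {"dx":-30,"dy":101,"dz":-72,"rx":0,"ry":0,"rz":0},
  ],
)

```text
clock: 22.23
tcp_pos: [0.4767, 0.3841, 0.079]
orientation: [3.14, -0.03, -0.006]
contact_force: [-0.4, -0.4, -0.9]
grip_width: 0.0783
gripper_force: 0.0
```

>>> send_rows(
  deltas=[
    {"dx":0,"dy":0,"dz":0,"rx":0,"ry":0,"rz":0},
    {"dx":0,"dy":0,"dz":0,"rx":0,"ry":0,"rz":0},
    {"dx":0,"dy":0,"dz":0,"rx":0,"ry":0,"rz":0},
  ],
)

```text
clock: 22.48
tcp_pos: [0.4815, 0.3808, 0.0834]
orientation: [-3.141, 0.042, -0.002]
contact_force: [0.6, -0.6, 0.3]
grip_width: 0.078
gripper_force: 0.0
```

```bash
python3 - <<'E'
from h import *
o=r.get_obs(); print(o["tcp_pos"],o["grip_width"])
f=grab("wrist"); print(circ(f,.013,.025,(.48,.3825),.05))
f=grab("scene"); print(circ(f,.072,.085,(.567,.0875),.025))
E
```

```text
[0.48149899 0.38083964 0.08339032] 0.07797710638102805
(7612, 0.4802, 0.3832, 0.0302, array([0.4815, 0.3833], dtype=float32))
(117, 0.5675, 0.0871, 0.0137, array([0.5683, 0.0871], dtype=float32))
```

Vial is good. Grip dish A at TCP z ≈ 14.

>>> send_rows(
  deltas=[
    {"dx":0,"dy":1,"dz":-20,"rx":0,"ry":0,"rz":0},
    {"dx":0,"dy":1,"dz":-40,"rx":0,"ry":0,"rz":0},
    {"dx":0,"dy":1,"dz":-57,"rx":0,"ry":0,"rz":0},
    {"dx":0,"dy":1,"dz":-68,"rx":0,"ry":0,"rz":0},
    {"dx":0,"dy":1,"dz":-68,"rx":0,"ry":0,"rz":0},
  ],
)

```text
clock: 23.0
tcp_pos: [0.4796, 0.3817, 0.013]
orientation: [3.139, -0.039, -0.003]
contact_force: [-0.1, -0.9, 0.1]
grip_width: 0.0775
gripper_force: 0.0
```

>>> send_rows(
  deltas=[
    {"dx":0,"dy":0,"dz":0,"rx":0,"ry":0,"rz":0},
    {"dx":0,"dy":0,"dz":0,"rx":0,"ry":0,"rz":0},
    {"dx":0,"dy":0,"dz":0,"rx":0,"ry":0,"rz":0},
    {"dx":0,"dy":0,"dz":0,"rx":0,"ry":0,"rz":0},
    {"dx":0,"dy":0,"dz":0,"rx":0,"ry":0,"rz":0},
  ],
  jaw=54,
  newtons=30,
)

```text
clock: 23.42
tcp_pos: [0.481, 0.3837, 0.0158]
orientation: [-3.14, 0.038, -0.003]
contact_force: [-0.7, -0.9, 7.3]
grip_width: 0.0588
gripper_force: 32.8
```

>>> send_rows(
  deltas=[
    {"dx":0,"dy":0,"dz":0,"rx":0,"ry":0,"rz":0},
    {"dx":0,"dy":0,"dz":8,"rx":0,"ry":0,"rz":0},
    {"dx":0,"dy":0,"dz":30,"rx":0,"ry":0,"rz":0},
    {"dx":0,"dy":0,"dz":60,"rx":0,"ry":0,"rz":0},
    {"dx":0,"dy":0,"dz":95,"rx":0,"ry":0,"rz":0},
  ],
)

```text
clock: 23.83
tcp_pos: [0.4788, 0.382, 0.1093]
orientation: [3.139, -0.037, -0.004]
contact_force: [1.0, 0.4, 0.5]
grip_width: 0.0584
gripper_force: 32.4
```

>>> send_rows(
  deltas=[
    {"dx":0,"dy":0,"dz":10,"rx":0,"ry":0,"rz":0},
    {"dx":0,"dy":0,"dz":10,"rx":0,"ry":0,"rz":0},
  ],
)

```text
clock: 24.0
tcp_pos: [0.4817, 0.3846, 0.1234]
orientation: [-3.137, 0.038, -0.008]
contact_force: [0.6, -0.3, -1.0]
grip_width: 0.0586
gripper_force: 32.5
```

```bash
python3 w.py
```

```text
24.0 [0.4817 0.3846 0.1234] [-3.137  0.038 -0.008] 0.058564496569457024 32.463088631629944 [ 0.6 -0.3 -1. ]
held: n 22700 z [0.1214 0.1263 0.2019] xy [0.4881 0.3842]
```

>>> send_rows(
  deltas=[
    {"dx":0,"dy":-20,"dz":0,"rx":0,"ry":0,"rz":0},
    {"dx":0,"dy":-52,"dz":0,"rx":0,"ry":0,"rz":0},
    {"dx":-1,"dy":-88,"dz":0,"rx":0,"ry":0,"rz":0},
    {"dx":-1,"dy":-124,"dz":0,"rx":0,"ry":0,"rz":0},
    {"dx":-2,"dy":-160,"dz":0,"rx":0,"ry":0,"rz":0},
  ],
)

```text
clock: 24.47
tcp_pos: [0.4766, 0.2207, 0.1175]
orientation: [3.14, -0.037, -0.004]
contact_force: [1.5, -0.3, 0.1]
grip_width: 0.0584
gripper_force: 32.5
```

>>> send_rows(
  deltas=[
    {"dx":0,"dy":-36,"dz":0,"rx":0,"ry":0,"rz":0},
    {"dx":-1,"dy":-72,"dz":0,"rx":0,"ry":0,"rz":0},
    {"dx":-1,"dy":-105,"dz":-10,"rx":0,"ry":0,"rz":0},
    {"dx":-1,"dy":-130,"dz":-25,"rx":0,"ry":0,"rz":0},
    {"dx":-1,"dy":-143,"dz":-45,"rx":0,"ry":0,"rz":0},
  ],
)

```text
clock: 24.88
tcp_pos: [0.4762, 0.0756, 0.0733]
orientation: [3.139, -0.045, -0.001]
contact_force: [-0.4, -0.6, -0.4]
grip_width: 0.0581
gripper_force: 32.5
```

>>> send_rows(
  deltas=[
    {"dx":0,"dy":0,"dz":-15,"rx":0,"ry":0,"rz":0},
    {"dx":0,"dy":0,"dz":-28,"rx":0,"ry":0,"rz":0},
    {"dx":0,"dy":0,"dz":-36,"rx":0,"ry":0,"rz":0},
    {"dx":0,"dy":0,"dz":-42,"rx":0,"ry":0,"rz":0},
    {"dx":0,"dy":0,"dz":-45,"rx":0,"ry":0,"rz":0},
  ],
)

```text
clock: 25.3
tcp_pos: [0.4761, 0.08, 0.0281]
orientation: [3.141, -0.037, -0.003]
contact_force: [-1.0, -0.7, -0.2]
grip_width: 0.0583
gripper_force: 32.5
```

```bash
python3 w.py
```

```text
25.3 [0.4761 0.08   0.0281] [ 3.141e+00 -3.700e-02 -3.000e-03] 0.05829571809143613 32.46360540390015 [-1.  -0.7 -0.2]
held: n 22735 z [0.0255 0.031  0.1064] xy [0.4826 0.0798]
```

>>> send_rows(
  deltas=[
    {"dx":0,"dy":0,"dz":-3,"rx":0,"ry":0,"rz":0},
    {"dx":0,"dy":0,"dz":-6,"rx":0,"ry":0,"rz":0},
    {"dx":0,"dy":0,"dz":-8,"rx":0,"ry":0,"rz":0},
    {"dx":0,"dy":0,"dz":-10,"rx":0,"ry":0,"rz":0},
    {"dx":0,"dy":0,"dz":-10,"rx":0,"ry":0,"rz":0},
  ],
)

```text
clock: 25.77
tcp_pos: [0.4769, 0.08, 0.0192]
orientation: [3.141, -0.038, -0.0]
contact_force: [0.1, 0.7, -0.6]
grip_width: 0.0585
gripper_force: 32.5
```

>>> send_rows(
  deltas=[
    {"dx":0,"dy":0,"dz":-1,"rx":0,"ry":0,"rz":0},
    {"dx":0,"dy":0,"dz":-2,"rx":0,"ry":0,"rz":0},
    {"dx":0,"dy":0,"dz":-2,"rx":0,"ry":0,"rz":0},
  ],
)

```text
clock: 26.02
tcp_pos: [0.4771, 0.08, 0.0187]
orientation: [3.141, -0.038, 0.001]
contact_force: [-5.6, -1.3, 18.1]
grip_width: 0.0583
gripper_force: 34.2
```

>>> send_rows(
  deltas=[
    {"dx":0,"dy":0,"dz":0,"rx":0,"ry":0,"rz":0},
    {"dx":0,"dy":0,"dz":0,"rx":0,"ry":0,"rz":0},
    {"dx":0,"dy":0,"dz":0,"rx":0,"ry":0,"rz":0},
    {"dx":0,"dy":0,"dz":0,"rx":0,"ry":0,"rz":0},
  ],
  jaw=70,
)

```text
clock: 26.35
tcp_pos: [0.477, 0.0799, 0.0173]
orientation: [3.141, -0.038, 0.0]
contact_force: [1.3, 0.4, 0.3]
grip_width: 0.0701
gripper_force: 0.0
```

>>> send_rows(
  deltas=[
    {"dx":0,"dy":0,"dz":10,"rx":0,"ry":0,"rz":0},
    {"dx":0,"dy":0,"dz":40,"rx":0,"ry":0,"rz":0},
    {"dx":0,"dy":0,"dz":75,"rx":0,"ry":0,"rz":0},
    {"dx":0,"dy":0,"dz":113,"rx":0,"ry":0,"rz":0},
    {"dx":0,"dy":0,"dz":150,"rx":0,"ry":0,"rz":0},
  ],
)

```text
clock: 26.77
tcp_pos: [0.4764, 0.0799, 0.1695]
orientation: [-3.141, 0.037, 0.001]
contact_force: [1.0, 0.7, -0.8]
grip_width: 0.07
gripper_force: 0.0
```

>>> send_rows(
  deltas=[
    {"dx":0,"dy":25,"dz":20,"rx":0,"ry":0,"rz":0},
    {"dx":0,"dy":60,"dz":30,"rx":0,"ry":0,"rz":0},
    {"dx":0,"dy":90,"dz":30,"rx":0,"ry":0,"rz":0},
    {"dx":0,"dy":110,"dz":30,"rx":0,"ry":0,"rz":0},
    {"dx":0,"dy":110,"dz":30,"rx":0,"ry":0,"rz":0},
  ],
)

```text
clock: 27.18
tcp_pos: [0.4764, 0.1954, 0.1986]
orientation: [-3.138, 0.027, -0.002]
contact_force: [-0.0, 1.0, -0.1]
grip_width: 0.0697
gripper_force: 0.0
```

```bash
sed -i 's/0.png/9.png/' m.py; python3 m.py | grep -v tray; python3 - <<'E'
from h import *
f=grab("scene"); cv2.imwrite("pics/end.png",cv2.resize(f["frame"][90:350,130:520],None,fx=2,fy=2))
E
```

```text
top bench z 6.432360554109451e-05 nan in reg view 993
[446. 131.] 761 ztop 0.104 mean [ 0.68  -0.328] circ 0.680 -0.330 r0.013 [66 69 67]
[219. 142.] 566 ztop 0.052 mean [0.702 0.249] circ 0.704 0.249 r0.032 [19 46 14]
[206. 242.] 16216 ztop 0.731 mean [0.305 0.062] circ 0.301 0.058 r0.036 [33 36 40]
[276. 152.] 600 ztop 0.105 mean [0.655 0.097] circ 0.656 0.097 r0.028 [72 75 78]
[351. 171.] 556 ztop 0.055 mean [ 0.599 -0.093] circ 0.599 -0.093 r0.032 [83 84 88]
[282. 187.] 148 ztop 0.080 mean [0.565 0.088] circ 0.565 0.087 r0.014 [71 73 77]
[349. 206.] 416 ztop 0.024 mean [ 0.51  -0.081] circ 0.511 -0.081 r0.030 [80 88 88]
[287. 224.] 423 ztop 0.024 mean [0.475 0.081] circ 0.475 0.081 r0.030 [83 92 92]
[425. 227.] 336 ztop 0.071 mean [ 0.44  -0.262] circ 0.440 -0.263 r0.029 [72 77 74]
scene bench z 0.0004868438709700884 nan in reg view 1076
[467.  71.] 11781 ztop 0.538 mean [0.511 0.205] circ 0.500 0.205 r0.048 [28 29 31]
[246. 119.] 639 ztop 0.071 mean [ 0.442 -0.264] circ 0.442 -0.264 r0.030 [85 90 85]
[159. 176.] 1259 ztop 0.114 mean [ 0.683 -0.328] circ 0.683 -0.328 r0.013 [80 84 80]
[296. 172.] 424 ztop 0.024 mean [ 0.513 -0.081] circ 0.512 -0.082 r0.031 [89 98 96]
[362. 186.] 460 ztop 0.024 mean [0.478 0.08 ] circ 0.477 0.081 r0.031 [89 98 96]
[272. 195.] 761 ztop 0.055 mean [ 0.602 -0.094] circ 0.601 -0.095 r0.032 [91 94 96]
[350. 211.] 268 ztop 0.080 mean [0.568 0.087] circ 0.567 0.087 r0.013 [78 82 83]
[336. 245.] 989 ztop 0.105 mean [0.659 0.096] circ 0.658 0.096 r0.028 [87 91 93]
[394. 304.] 1007 ztop 0.052 mean [0.708 0.248] circ 0.707 0.248 r0.032 [26 65 14]
[448. 328.] 1326 ztop 0.075 mean [0.702 0.358] circ 0.701 0.359 r0.014 [83 90 88]
```

View pics/end.png

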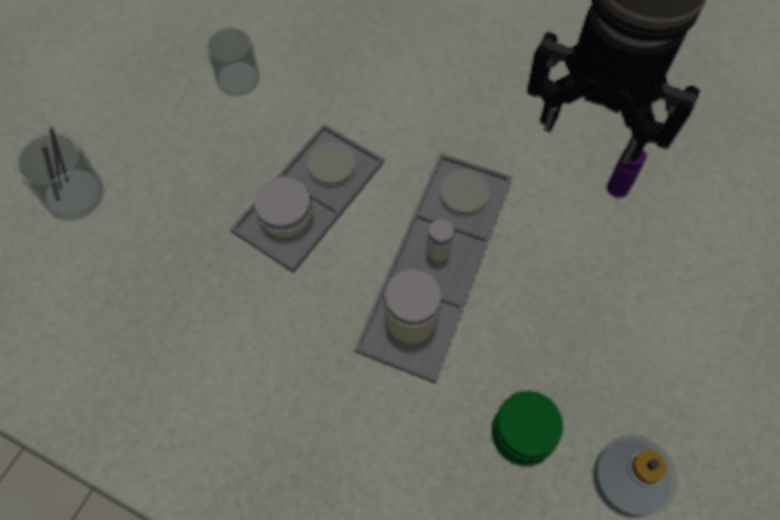

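All five items stand upright in their cells: dish (465,190), vial (440,240) and tall jar (412,310) in the long tray, squat jar (285,208) and dish (330,163) in the short tray. The open jar, lamp and forceps glass have not moved, and the hand is clear.

```bash
python3 -c "
from bench import r
print(r.hand_in())"
```

```text
the job is handed in; nothing more can be done
None
```

Both culture kits are made up and the job is handed in at about 27 s on the robot's clock: a last camera check showed all five items upright and centred in their cells, and the open jar, lamp and forceps glass where they started, but the hand-in returned no verdict.

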